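# Move the battery pack from the charger to the data logger

## Robot

A 6-joint arm with a two-finger parallel gripper is mounted at the origin on a cart in front of the work surface, level with it; the furniture and walls round the work are solid. World frame = base frame: x ahead of the robot, y to its left, z up, the work surface at z = 0. Lengths are in m, angles in rad, forces in N, time in s.
With the tool pointing down it reaches from about 0.2 to 0.875 m from the base axis. Payload 3.4 kg.
Tool frame: the origin (TCP) lies between the finger pads; the fingertips stand 19 mm ahead of it and the grasp point (between the pads) is the TCP; z points along the fingers, y is the line along which they close (so a half turn about z gives the same grasp; the last joint's range is limited). The gripper opens to 94 mm and grips with 3 to 60 N. Pads are 16 mm wide; open, the fingers measure 119 mm over their backs; the gripper's body (75 mm by 177 mm) begins 78 mm behind the grasp point.
Start: joints at [-1.405, 0.276, 1.505, -0, 1.361, -0.121], TCP at [0.163, -0.552, 0.224] pointing down, gripper open.
Joint ranges: [-2.89, 2.89], [-0.75, 2.08], [0.22, 2.7], [-1.18, 4.32], [0.11, 2.71], [-2.7, 2.7]. Speed limits (rad/s): [2.57, 2.57, 3.14, 3.14, 3.14, 3.14].

## Interface

Orientations are given as a unit quaternion [x, y, z, w].
In Python, from cell import get_state, grab_frame, camera_params, finish_job gives the robot as it stands.
- The arm moves only by the tool arm_command, never from a script. Its arguments are lists of equal length, an entry for each row: "jaw": the gripper command: -1 is shut, 1 is fully open, values between are in proportion; "slide": the shift along the world's x, y, z as a fraction of full scale, a list of three; "twist": the turn about the world's z as a fraction of full scale. In form: {"jaw": [jaw, ...], "slide": [[x, y, z], ...], "twist": [twist, ...]}. A call has 1 to 20 rows; each row is the pose to reach, as a shift and turn from the pose commanded when the call began; what a row does not reach only later rows make up. Full scale, the value 1, is 0.2 m for a shift and 45 degrees for a turn. A row lasts 1/12 s, in which the tool goes at most 41.7 mm and 7.16 degrees, less where a joint would pass 70% of its speed; a pose out of reach is approached as far as the arm can. A call with a number of a shift or a turn outside -1 to 1 is refused whole. A call with a gripper value outside its range is refused whole. The fingers move at their own pace and stop on an object; the grip force is fixed at half the most. Time passes only in rows, so rows that repeat a pose let the fingers close. It gives the time, the measured TCP pose, the force, the opening and the grip force at its end, in the units of the state.
- get_state(): the state, without advancing time (a new reading comes with each control period).
- grab_frame(name): name is "scene" or "top" or "wrist"; returns the picture (480x640x3 uint8, red, green, blue); there is no depth.
- camera_params(name): a dict with "camera_matrix" (3x3 intrinsics, pixels), "pose" (4x4, takes a point from camera to world coordinates). Camera axes: x right, y down, z forward; pixel columns grow to the right and rows downward; lengths in m; the calibration is good to about 2 mm. A picture is of the moment at which its call begins: read the wrist's pose just before it. camera_params takes no time and is no camera call; for the wrist camera it gives the pose at the moment of the call.
- finish_job(): hands the job in; it is judged then, once.
The state is a dict: "clock": time; "joint_pos": joint angles; "joint_velocities": joint speeds; "joint_efforts": joint torques, N m; "position": TCP position; "orientation": TCP orientation; "contact_force": force on the tool from outside, world axes, zero at the start; "ft_torque": the same for the moment, N m; "gripper_width": opening from 0.0 (shut) to 1.0 (fully open); "finger_force": force on a finger pad.
Only numpy, scipy, OpenCV 4.12 (cv2) and the standard library are available. Lean on these libraries where they do the work, as an engineer would, in place of code of your own. Each camera call takes 0.05 s, during which the arm holds its last target. There are 200 camera calls.

## Task

The battery pack is latched in the charger. Press its sprung tab in and, keeping it pressed, lift the pack out upright, then put it into the empty bay of the data logger with its tab towards the bay's catch lip and push it down until it is fully home and its tab has snapped back out under the lip. Never tear at the latch or force the pack hard against the logger, leave the vial, beaker and timer where they are, and let go at the end.

Things in the scene. Friction and masses are not known exactly. Their poses are not given: they have to be found in the camera images.
- pack: Battery pack: upright black block 34 (x) x 44 (y) x 95 mm, 0.14 to 0.24 kg. Origin: centre of its underside. Lowest 6 mm taper in by 3 mm. The snap tab sits on its -x side between two rails (rail faces x = -17 mm; opposite face x = +17). Seated, 51 mm stand above the housing. Pinch it along its x, one finger on the tab, 59 to 92 mm above the underside; pinching its y sides releases nothing.
- snap_tab: The pack's sprung tab. Its origin is the pack's origin when out and moves along the pack's +x as it is pressed: 5 mm when fully in, flush with the rails; spring 2.4 N (out) to 5.4 N (in). Its hook (flat top 28 mm above the pack's underside, reaching x = -21 mm when out) catches under a bay's lip and clears it once 4 mm in. A ramp below the hook lets a 15 to 25 N push down on the pack snap it in.
- tab_face (a point): Centre of the outer face of the tab's thumb pad (grey, ridged, 22 mm along y, 38 mm high): at (-22, 0, 73) mm in the pack's frame with the tab out. Width over tab and opposite face: 39 mm with the tab out, 34 mm with it in.
- charger: Charger, a small grey socket block 72 x 76 x 58 mm on a black foot 96 x 100 x 14 mm, fixed to the bench. Origin: under the centre of its bay, at bench level; z up. The pack starts latched in it, with the same axes. Its -x side (the catch and tab side) faces roughly towards the robot, within 0.4 rad, and so does the logger's -x side.
- charger_seat (a point): Centre of the charger's bay floor, 14 mm above the bench and 44 mm below the rim. The seated pack's origin is here.
- logger: Data logger: white instrument 58 mm high, fixed. Origin: under its empty bay's centre, at bench level. Towards its -y, an 80 mm wide part with display and three buttons. The bay is a grey insert: an upright shaft 36 (x) x 46 (y) mm, 44 mm deep, 1 mm wider than the pack each side; catch lip (top 14 mm of the shaft wall) on its -x side, so the pack goes in with its x along the logger's x.
- logger_seat (a point): Lowest place of the centre of the logger's bay floor, 10 mm above the bench. The whole insert (floor, lip, rim) is set 0 to 16 mm higher, each unit differently, not reported: the rim is 54 to 70 mm above the bench, so feel for the bottom. A sprung contact plate stands 6 mm above the floor and is pushed down with 4 to 7 N. Once latched, the pack's underside is about 2 mm above the floor.
- vial_d: Bystander: capped glass sample vial, 37 mm across, 70 mm high, upright; origin under its centre.
- beaker: Bystander: glass beaker, 56 mm across, 70 mm high; origin under its centre.
- timer: Bystander: white digital timer lying flat, 62 x 62 x 18 mm; origin under its centre.
Mind the look-alikes: they are no part of the job. What is shaped like the pack but turquoise or yellow is not meant.

How it is judged:
By the outcome, as a careful person would: the job done as asked, in the order asked, and still so for the second after the job is handed in, with the robot touching nothing.
It also fails if it takes over 38 s, if anything falls off the work surface, if the arm or the gripper's body presses on something with over 40 N, if the wrist force passes 120 N, or if a joint passes its speed limit or range.

## Working session

There is one attempt and no reset: what is moved stays moved. The work goes in short steps, Python scripts to look and compute and a tool call to move; the robot and the scene stay as the last step left them, time stands still between calls to the robot, and variables do not carry over. Pictures are saved under pics/ and viewed, at most 12 in all, crops included, and the job is handed in when it is done.

Besides the shell and the picture viewer there is one more tool, called after "Call:" by a JSON object that holds its "api" and its "payload". arm_command: Moves the arm, as the interface text tells. Its arguments: {"type":"object","properties":{"jaw":{"type":"array"},"slide":{"type":"array"},"twist":{"type":"array"}},"required":["jaw","slide","twist"]}

```bash
mkdir -p pics; ls; python3 - <<'E'
from cell import *
import cv2,numpy as np
for n in("scene","top"):
    f=grab_frame(n);cv2.imwrite(f"pics/{n}0.png",f[:,:,::-1])
    p=camera_params(n);print(n,np.round(p["camera_matrix"],1).tolist(),np.round(p["pose"],3).tolist())
print(get_state())
E
```

```text
pics
scene [[582.2, 0.0, 320.3], [0.0, 582.2, 231.0], [0.0, 0.0, 1.0]] [[-0.511, -0.475, 0.717, -0.33], [-0.86, 0.279, -0.428, 0.406], [0.004, -0.835, -0.551, 0.759], [0.0, 0.0, 0.0, 1.0]]
top [[579.1, 0.0, 318.7], [0.0, 579.1, 237.0], [0.0, 0.0, 1.0]] [[-0.02, -0.983, 0.182, 0.286], [-1.0, 0.019, -0.005, -0.094], [0.001, -0.183, -0.983, 1.558], [0.0, 0.0, 0.0, 1.0]]
{'clock': 0.1, 'joint_pos': array([-1.40494270e+00,  2.76486437e-01,  1.50594945e+00,  1.04272099e-05,
        1.36072163e+00, -1.21021049e-01]), 'joint_velocities': array([-0.00093157, -0.00281444, -0.0033573 , -0.00087967,  0.00071718,
       -0.0004794 ]), 'joint_efforts': array([ 1.09584151e-03, -4.05456483e+01, -2.37780154e+01,  7.01942830e-02,
        2.99042137e-02, -4.66399194e-05]), 'position': array([ 0.16260951, -0.55104485,  0.22373982]), 'orientation': array([ 9.89730344e-01,  1.42944865e-01, -1.24408334e-05, -7.82346797e-04]), 'contact_force': array([0.74665642, 0.18986811, 0.46887768]), 'ft_torque': array([ 0.04005037, -0.00985273, -0.03621687]), 'finger_force': 0.0, 'gripper_width': 1.001931372473274}
```

View pics/top0.png

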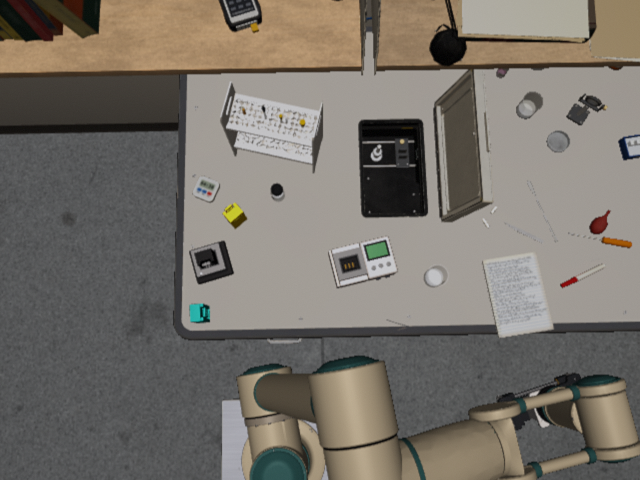

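View pics/scene0.png

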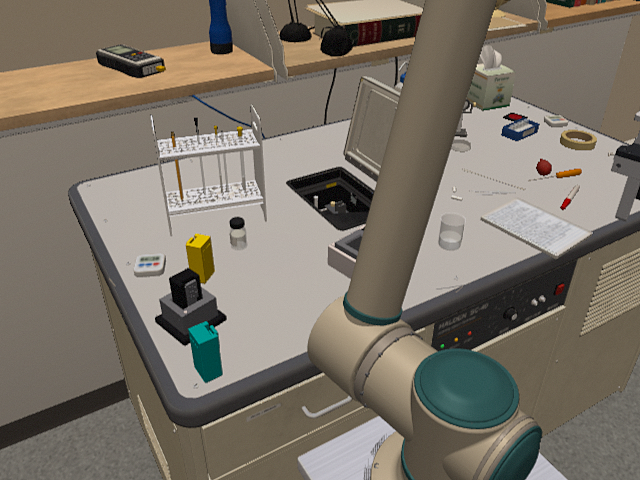

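The top view shows the charger with the black pack at about (211,261) and the logger bay at about (349,264). The turquoise look-alike is at (200,313) and the yellow one at (234,214).

```bash
cat >h.py <<'E'
from cell import *
import cv2,numpy as np
def cast(n,uv,z,p=None):
    p=p or camera_params(n);K=np.array(p["camera_matrix"]);T=np.array(p["pose"])
    d=T[:3,:3]@np.linalg.inv(K)@[uv[0],uv[1],1];o=T[:3,3]
    return o+d*(z-o[2])/d[2]
def proj(n,X,p=None):
    p=p or camera_params(n);K=np.array(p["camera_matrix"]);T=np.array(p["pose"])
    q=K@(T[:3,:3].T@(np.array(X)-T[:3,3]));return q[:2]/q[2]
E
python3 - <<'E'
from h import *
for nm,uv,z in(("pack",(208,259),.109),("foot",(211,261),.0),("bay",(349,264),.06),("vial",(277,191),.03),("beaker",(435,276),.03),("turq",(200,313),.05),("yel",(234,214),.05)):print(nm,np.round(cast("top",uv,z),3))
p=camera_params("wrist");print(np.round(p["pose"],3).tolist(),p["camera_matrix"])
f=cv2.imread("pics/top0.png")
a=cv2.resize(f[225:305,170:270],None,fx=4,fy=4,interpolation=2);b=cv2.resize(f[225:305,310:410],None,fx=4,fy=4,interpolation=2)
cv2.imwrite("pics/crop1.png",np.hstack([a,b]))
E
```

```text
pack [0.504 0.179 0.109]
foot [0.515 0.191 0.   ]
bay [ 0.491 -0.179  0.06 ]
vial [0.7   0.009 0.03 ]
beaker [ 0.459 -0.408  0.03 ]
turq [0.372 0.209 0.05 ]
yel [0.633 0.123 0.05 ]
[[0.283, -0.933, -0.221, 0.226], [-0.959, -0.276, -0.061, -0.532], [-0.004, 0.229, -0.973, 0.384], [0.0, 0.0, 0.0, 1.0]] [[375.44594691   0.         314.81419463]
 [  0.         375.44594691 244.54957303]
 [  0.           0.           1.        ]]
```

View pics/crop1.png

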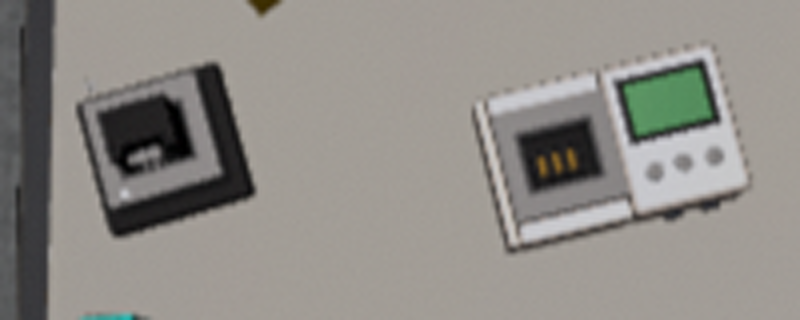

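The crop shows the pack in the charger with its tab towards the bottom (robot side). The logger bay, contacts at about (560,155) in the crop, is turned about 0.24 rad like the charger. I'll go over the logger first to look with the wrist camera, since it is on the way.

Call:
{"api": "arm_command", "payload": {"jaw": [0.6,0.6,0.6,0.6,0.6,0.6,0.6,0.6], "slide": [[0.8,0.95,0.2],[0.8,0.95,0.2],[0.8,0.95,0.2],[0.8,0.95,0.2],[0.8,0.95,0.2],[0.8,0.95,0.2],[0.8,0.95,0.2],[0.8,0.95,0.2]], "twist": [1,1,1,1,1,1,1,1]}}

```text
clock: 0.77
position: [0.324, -0.3596, 0.2649]
orientation: [0.858, 0.513, 0.0, 0.0]
contact_force: [-0.9, -0.7, -0.2]
gripper_width: 0.799
finger_force: 0.0
```

Call:
{"api": "arm_command", "payload": {"jaw": [0.6,0.6,0.6,0.6,0.6,0.6,0.6,0.6,0.6,0.6], "slide": [[0.8,0.9,0],[0.8,0.9,0],[0.8,0.9,0],[0.8,0.9,0],[0.8,0.9,0],[0.8,0.9,0],[0.8,0.9,0],[0.8,0.9,0],[0.8,0.9,0],[0.8,0.9,0]], "twist": [0.96,0.96,0.96,0.96,0.96,0.96,0.96,0.96,0.96,0.96]}}

```text
clock: 1.6
position: [0.4817, -0.183, 0.2641]
orientation: [0.613, 0.79, -0.0, -0.0]
contact_force: [0.8, 0.2, 1.3]
gripper_width: 0.798
finger_force: 0.0
```

```bash
python3 - <<'E'
from h import *
import json
p=camera_params("wrist");f=grab_frame("wrist")
cv2.imwrite("pics/w1.png",f[:,:,::-1]);json.dump({k:np.array(v).tolist() for k,v in p.items()},open("w1.json","w"))
s=get_state();print(s["clock"],s["position"],s["orientation"],s["joint_pos"])
E
```

```text
1.65 [ 0.4817395  -0.18303696  0.26427737] [ 6.12656518e-01  7.90349201e-01 -3.17586557e-04 -1.74316240e-04] [-4.97767069e-01  1.64954759e-01  1.55508031e+00 -5.77158018e-04
  1.42200393e+00 -7.49642758e-01]
```

View pics/w1.png

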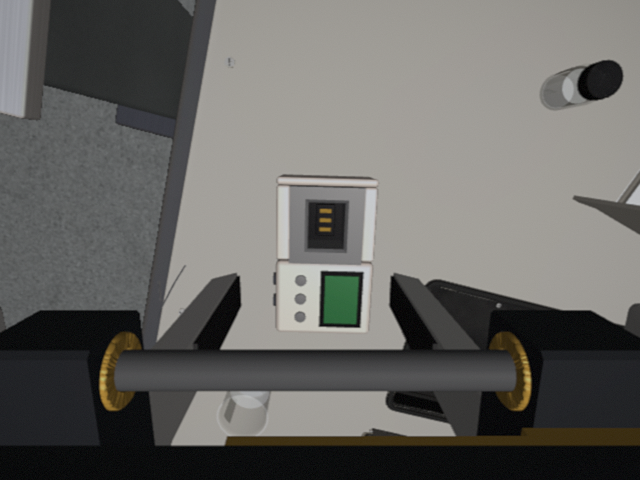

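The wrist view shows the logger's bay opening at about columns 305–349 and rows 199–252, with the display below it. I'll zoom in for the rim edges.

```bash
python3 - <<'E'
from h import *
f=cv2.imread("pics/w1.png");c=f[165:345,255:400]
cv2.imwrite("pics/crop2.png",cv2.resize(c,None,fx=4,fy=4,interpolation=cv2.INTER_NEAREST)[:600])
g=cv2.cvtColor(f,cv2.COLOR_BGR2GRAY)
print("row225",g[225,268:385].tolist());print("col345",g[170:270,343].tolist());print("col310",g[170:270,310].tolist())
E
```

```text
row225 [160, 161, 162, 160, 162, 161, 161, 156, 141, 154, 183, 195, 197, 198, 196, 199, 199, 200, 200, 196, 181, 148, 126, 123, 125, 126, 126, 124, 123, 126, 126, 126, 126, 126, 126, 125, 116, 99, 90, 79, 53, 35, 32, 32, 33, 34, 28, 25, 25, 28, 29, 31, 29, 28, 28, 32, 30, 31, 30, 30, 33, 31, 31, 35, 35, 32, 28, 31, 36, 36, 38, 34, 35, 32, 31, 33, 52, 69, 78, 93, 120, 132, 132, 133, 133, 132, 133, 132, 132, 133, 133, 132, 133, 132, 133, 153, 181, 197, 201, 201, 199, 199, 201, 200, 201, 197, 182, 156, 152, 159, 162, 161, 161, 161, 160, 161, 161]
col345 [160, 160, 161, 162, 164, 155, 98, 68, 103, 166, 188, 199, 198, 194, 180, 156, 89, 78, 130, 141, 138, 141, 138, 138, 139, 138, 138, 138, 138, 134, 106, 85, 74, 49, 31, 29, 31, 31, 30, 31, 28, 29, 32, 31, 29, 29, 29, 32, 32, 30, 31, 33, 30, 33, 35, 33, 35, 35, 37, 36, 35, 37, 38, 38, 39, 39, 39, 44, 45, 42, 43, 46, 47, 49, 49, 50, 52, 52, 57, 71, 86, 87, 96, 119, 126, 126, 124, 125, 123, 124, 123, 123, 122, 122, 143, 178, 193, 200, 201, 205]
col310 [161, 161, 162, 163, 154, 100, 68, 101, 163, 187, 198, 199, 193, 179, 154, 89, 76, 124, 136, 134, 133, 133, 133, 133, 134, 134, 132, 134, 131, 108, 85, 73, 53, 35, 34, 34, 35, 33, 32, 32, 34, 33, 32, 30, 33, 31, 31, 33, 31, 33, 31, 33, 31, 32, 29, 32, 32, 31, 29, 32, 30, 29, 31, 30, 30, 29, 30, 30, 32, 30, 38, 38, 38, 37, 37, 38, 35, 42, 66, 89, 94, 99, 112, 120, 122, 122, 121, 122, 120, 120, 119, 118, 117, 134, 175, 192, 199, 201, 200, 199]
```

View pics/crop2.png

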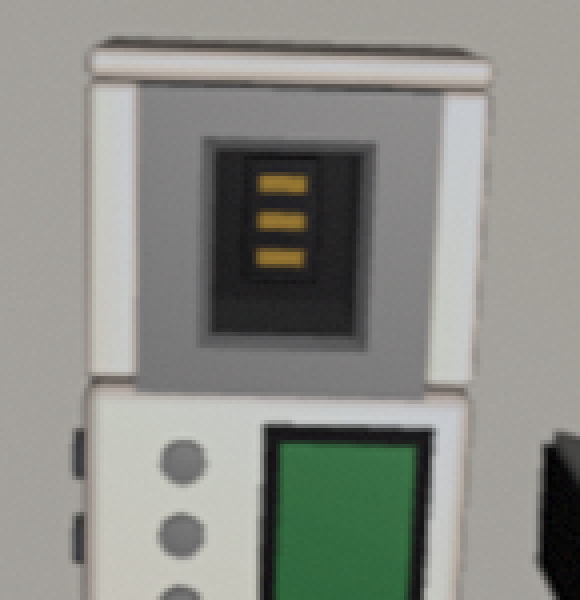

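The zoomed crop shows the shaft opening with inner corners at crop positions (214,150), (364,152), (357,335) and (209,332), with a 3 mm chamfer around it.

```bash
python3 - <<'E'
from h import *
import json
p=json.load(open("w1.json"))
f=cv2.imread("pics/w1.png");g=cv2.cvtColor(f,cv2.COLOR_BGR2GRAY)
for nm,thr in(("inner",58),("outer",108)):
    m=np.zeros_like(g);m[192:258,298:356]=(g[192:258,298:356]<thr)*255
    if nm=="inner":m=cv2.morphologyEx(m,cv2.MORPH_CLOSE,np.ones((15,15)))
    c=max(cv2.findContours(m,0,2)[0],key=cv2.contourArea)
    h=cv2.convexHull(c);q=cv2.approxPolyN(h,4).reshape(-1,2).astype(float) if hasattr(cv2,"approxPolyN") else cv2.boxPoints(cv2.minAreaRect(c))
    print(nm,q.tolist())
    q=q[np.lexsort((q[:,0],))]; L=sorted(q[:2].tolist(),key=lambda a:a[1]);R=sorted(q[2:].tolist(),key=lambda a:a[1])
    Q=[L[0],R[0],R[1],L[1]]
    for z in(.052,.06,.068):
        P=np.array([cast("wrist",x,z,p) for x in Q])[:,:2]
        ex=(P[1]-P[0]+P[2]-P[3])/2;ey=(P[0]-P[3]+P[1]-P[2])/2
        print(z,np.round(P.mean(0),4),np.hypot(*ex).round(4),np.hypot(*ey).round(4),np.arctan2(ex[1],ex[0]).round(3),np.arctan2(-ey[0],ey[1]).round(3))
# logger casing long edges at z=.058
for a,b in(((277.5,187),(277.5,259)),((376.7,189),(372.7,259))):
    A,B=cast("wrist",a,.058,p),cast("wrist",b,.058,p);d=A-B;print("casing yaw",np.arctan2(-d[0],d[1]),A.round(4),B.round(4))
E
```

```text
inner [[345.0, 203.0], [343.0, 248.0], [308.0, 248.0], [308.0, 202.0]]
0.052 [ 0.4928 -0.1813] 0.0362 0.0465 0.239 0.237
0.06 [ 0.4922 -0.1799] 0.0354 0.0455 0.239 0.237
0.068 [ 0.4916 -0.1786] 0.0347 0.0445 0.239 0.237
outer [[348.0, 200.0], [346.0, 252.0], [304.0, 252.0], [305.0, 199.0]]
0.052 [ 0.4927 -0.1819] 0.0428 0.0537 0.241 0.231
0.06 [ 0.4921 -0.1806] 0.0419 0.0525 0.241 0.231
0.068 [ 0.4915 -0.1792] 0.0409 0.0514 0.241 0.231
casing yaw 0.22953045929682855 [ 0.4373 -0.1554  0.058 ] [ 0.4537 -0.2257  0.058 ]
casing yaw 0.23215675273388622 [ 0.5307 -0.1333  0.058 ] [ 0.5469 -0.2016  0.058 ]
```

Call:
{"api": "arm_command", "payload": {"jaw": [0.6,0.6,0.6,0.6,0.6,0.6], "slide": [[0,0.9,0],[0,0.9,0],[0,0.9,0],[0,0.9,0],[0,0.9,0],[0,0.9,0]], "twist": [0,0,0,0,0,0]}}

```text
clock: 2.15
position: [0.4819, 0.0002, 0.2648]
orientation: [0.611, 0.792, 0.001, -0.0]
contact_force: [-0.1, -0.6, -0.5]
gripper_width: 0.801
finger_force: 0.0
```

Call:
{"api": "arm_command", "payload": {"jaw": [0.3,0.3,0.3,0.3,0.3,0.3,0.3,0.3], "slide": [[0.1,0.9,0],[0.1,0.9,0],[0.1,0.9,0],[0.1,0.9,0],[0.1,0.9,0],[0.1,0.9,0],[0.1,0.9,0],[0.1,0.9,0]], "twist": [0,0,0,0,0,0,0,0]}}

```text
clock: 2.82
position: [0.5029, 0.1762, 0.2644]
orientation: [0.612, 0.791, -0.001, 0.0]
contact_force: [0.6, -0.9, -0.7]
gripper_width: 0.647
finger_force: 0.0
```

```bash
python3 - <<'E'
from h import *
import json
p=camera_params("wrist");f=grab_frame("wrist")
cv2.imwrite("pics/w2.png",f[:,:,::-1]);json.dump({k:np.array(v).tolist() for k,v in p.items()},open("w2.json","w"))
s=get_state();print(s["clock"],s["position"],s["orientation"],s["joint_pos"])
u,v=map(int,proj("wrist",[.51,.182,.08],p));print(u,v)
x0,y0=u-90,max(v-75,0);print("origin",x0,y0)
cv2.imwrite("pics/crop3.png",cv2.resize(f[y0:y0+150,x0:x0+180,::-1],None,fx=4,fy=4,interpolation=cv2.INTER_NEAREST))
E
```

```text
2.8667 [0.50287533 0.17616467 0.26445042] [ 6.12396467e-01  7.90550587e-01 -4.83294835e-04  3.20619123e-04] [ 2.07121884e-01  1.91889837e-01  1.52034209e+00 -1.12581519e-03
  1.42968190e+00 -4.53387938e-02]
323 225
origin 233 150
```

View pics/crop3.png

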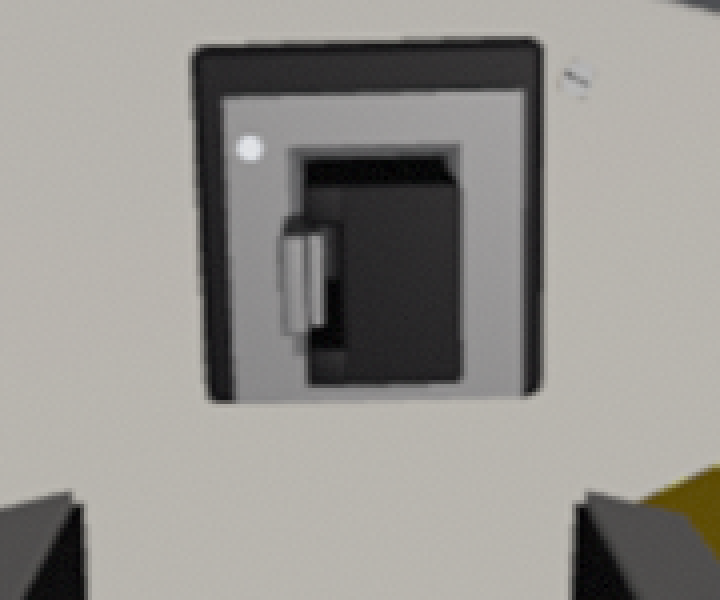

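The crop shows the pack top with corners at (305,185), (458,183), (461,381) and (309,383), and the grey tab pad on the left (−x) at (303,283). The fingers straddle it on the same axis.

```bash
python3 - <<'E'
from h import *
import json
p=json.load(open("w2.json"))
C=lambda u,v,z:cast("wrist",(233+u/4-.4,150+v/4-.4),z,p)[:2]
P=np.array([C(305,185,.109),C(458,183,.109),C(461,381,.109),C(309,383,.109)])
ex=(P[1]-P[0]+P[2]-P[3])/2;ey=(P[0]-P[3]+P[1]-P[2])/2
print(P.mean(0),np.hypot(*ex),np.hypot(*ey),np.arctan2(ex[1],ex[0]),np.arctan2(-ey[0],ey[1]))
for n,a,b,z in(("rimtop",(222,97),(526,90),.058),("foottop",(195,48),(542,40),.014),("footR",(543,45),(541,392),.014)):
    A,B=C(*a,z),C(*b,z);d=B-A;print(n,A,B,np.hypot(*d),np.arctan2(d[1],d[0]))
th=.245;M=np.array([[np.cos(th),-np.sin(th)],[np.sin(th),np.cos(th)]])
A,B=C(222,97,.058),C(526,90,.058);print("block centre est",(A+B)/2+M@[0,-.038])
A,B=C(195,48,.014),C(542,40,.014);print("foot centre est",(A+B)/2+M@[0,-.05])
E
```

```text
[0.51091895 0.19187811] 0.03241165750661407 0.042603247193803866 0.26650130875386624 0.2789240626047764
rimtop [0.46563589 0.21828853] [0.53580174 0.23814799] 0.07292218340961464 0.2758217355463175
foottop [0.45314304 0.22629599] [0.54219687 0.25148707] 0.09254822718230381 0.27567238745814776
footR [0.5428218 0.2503052] [0.56914928 0.15872141] 0.0952928501749773 -1.2908753090425373
block centre est [0.50993596 0.19135304]
foot centre est [0.50979777 0.19038466]
```

Call:
{"api": "arm_command", "payload": {"jaw": [0.3,0.3,0.3,0.3,0.3,0.3,0.3,0.3,0.3,0.3], "slide": [[0.04,0.08,0],[0.04,0.08,0],[0.04,0.08,-0.2],[0.04,0.08,-0.35],[0.04,0.08,-0.5],[0.04,0.08,-0.6],[0.04,0.08,-0.7],[0.04,0.08,-0.7],[0.04,0.08,-0.7],[0.04,0.08,-0.7]], "twist": [0.028,0.028,0.028,0.028,0.028,0.028,0.028,0.028,0.028,0.028]}}

```text
clock: 3.7
position: [0.5116, 0.1938, 0.1257]
orientation: [0.603, 0.798, 0.001, 0.001]
contact_force: [0.4, 0.8, -1.0]
gripper_width: 0.653
finger_force: 0.0
```

```bash
python3 - <<'E'
from h import *
s=get_state();x,y,z,w=s["orientation"];print(s["position"],2*np.arctan2(y,x)-np.pi/2,s["contact_force"])
f=grab_frame("wrist");g=grab_frame("scene")
cv2.imwrite("pics/w3.png",np.hstack([f[140:480,150:500],cv2.resize(g[230:400,120:270],(350,340))])[:,:,::-1])
E
```

```text
[0.51157298 0.19377172 0.1257326 ] 0.27625193548634575 [ 0.38591738  0.79811196 -0.98383445]
```

View pics/w3.png

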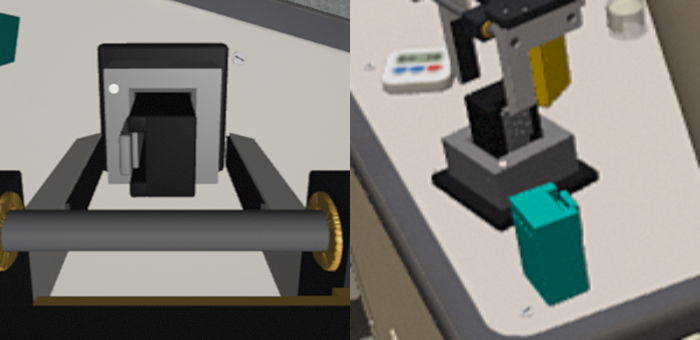

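The fingers straddle the pack with clearance on both sides, clear of the rim and the turquoise block. I'll go down to the grip height and close.

Call:
{"api": "arm_command", "payload": {"jaw": [0.3,0.3,0.3,0.3,-1,-1,-1,-1,-1,-1,-1,-1], "slide": [[-0.003,-0.008,-0.1],[-0.003,-0.008,-0.18],[-0.003,-0.008,-0.18],[-0.003,-0.008,-0.18],[-0.003,-0.008,-0.18],[-0.003,-0.008,-0.18],[-0.003,-0.008,-0.18],[-0.003,-0.008,-0.18],[-0.003,-0.008,-0.18],[-0.003,-0.008,-0.18],[-0.003,-0.008,-0.18],[-0.003,-0.008,-0.18]], "twist": [0,0,0,0,0,0,0,0,0,0,0,0]}}

```text
clock: 4.8
position: [0.5103, 0.193, 0.0893]
orientation: [0.603, 0.798, 0.0, 0.0]
contact_force: [-1.4, -0.9, 6.0]
gripper_width: 0.344
finger_force: 30.0
```

Call:
{"api": "arm_command", "payload": {"jaw": [-1,-1,-1,-1], "slide": [[0,0,0.02],[0,0,0.04],[0,0,0.06],[0,0,0.06]], "twist": [0,0,0,0]}}

```text
clock: 5.13
position: [0.5106, 0.193, 0.1012]
orientation: [0.603, 0.798, 0.001, 0.0]
contact_force: [0.4, 0.7, -1.4]
gripper_width: 0.34
finger_force: 30.0
```

Call:
{"api": "arm_command", "payload": {"jaw": [-1,-1,-1,-1,-1,-1,-1], "slide": [[0,0,0.06],[0,0,0.14],[0,0,0.24],[0,0,0.35],[0,0,0.45],[0,0,0.45],[0,0,0.45]], "twist": [0,0,0,0,0,0,0]}}

```text
clock: 5.72
position: [0.5105, 0.193, 0.191]
orientation: [0.603, 0.798, 0.001, 0.001]
contact_force: [-0.3, 0.6, -2.7]
gripper_width: 0.34
finger_force: 30.0
```

```bash
python3 - <<'E'
from h import *
s=get_state();print(s["position"],s["contact_force"],s["gripper_width"])
p=camera_params("wrist");f=grab_frame("wrist");g=grab_frame("scene")
cv2.imwrite("pics/w4f.png",f[:,:,::-1])
cv2.imwrite("pics/w4.png",np.hstack([f[140:480,150:500],cv2.resize(g[200:370,120:270],(350,340))])[:,:,::-1])
E
```

```text
[0.51054439 0.19299342 0.19097226] [-0.27634799  0.58755045 -2.68552771] 0.3397646738738562
```

View pics/w4.png

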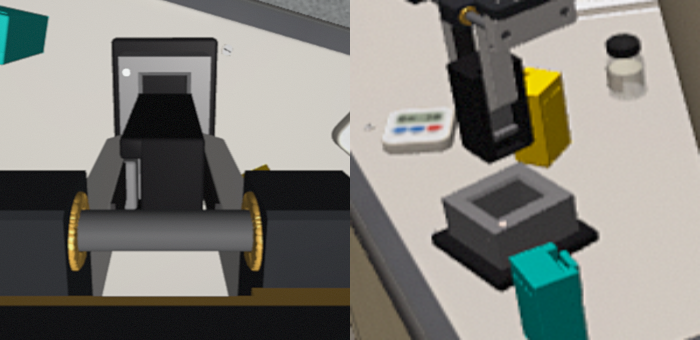

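The pack is out and upright in the grip, and the charger is empty. I'll measure the pack's offset from the TCP using the top-face corners in this view: (139,94), (193,94), (204,138) and (121,139).

```bash
python3 - <<'E'
from h import *
p=camera_params("wrist");s=get_state();x,y,_,_=s["orientation"];t=s["position"];th=2*np.arctan2(y,x)-np.pi/2;print(th)
q=np.array([(139,94),(193,94),(204,138),(121,139)])+[150,140]
P=np.array([cast("wrist",u,t[2]+.0197,p)[:2] for u in q])-t[:2]
R=np.array([[np.cos(th),np.sin(th)],[-np.sin(th),np.cos(th)]])
print((P@R.T).round(4),(P@R.T).mean(0))
f=cv2.cvtColor(cv2.imread("pics/w4f.png"),6);print(f[228:290,340].tolist());print(f[270,265:365].tolist())
print(proj("wrist",[*t[:2],t[2]+.0197],p))
E
```

```text
0.27737815195164495
[[-0.0097  0.0376]
 [ 0.0109  0.0377]
 [ 0.0155  0.0201]
 [-0.017   0.0196]] [-8.17401656e-05  2.87404654e-02]
[121, 122, 121, 123, 117, 82, 32, 11, 5, 6, 11, 8, 9, 9, 6, 11, 9, 11, 11, 12, 13, 6, 12, 15, 11, 10, 9, 13, 10, 10, 12, 12, 16, 11, 10, 7, 14, 11, 14, 14, 13, 6, 11, 14, 10, 11, 14, 12, 13, 16, 22, 25, 32, 34, 39, 37, 37, 36, 37, 37, 37, 37]
[44, 22, 28, 29, 51, 107, 142, 145, 107, 53, 19, 9, 10, 13, 11, 12, 12, 12, 7, 6, 9, 10, 13, 8, 12, 8, 11, 11, 9, 11, 8, 14, 13, 12, 13, 12, 10, 14, 9, 12, 15, 12, 11, 19, 10, 11, 12, 8, 12, 12, 14, 10, 10, 11, 12, 14, 10, 10, 1, 12, 13, 14, 8, 14, 15, 8, 11, 9, 13, 11, 9, 12, 13, 10, 11, 11, 14, 13, 9, 12, 12, 16, 10, 9, 7, 20, 76, 137, 160, 160, 159, 162, 158, 125, 75, 43, 36, 33, 20, 83]
[314.42963316 325.25703226]
```

Call:
{"api": "arm_command", "payload": {"jaw": [-1,-1,-1,-1,-1,-1,-1], "slide": [[0,-0.1,0],[-0.02,-0.28,0],[-0.03,-0.46,0],[-0.04,-0.64,0],[-0.045,-0.82,0],[-0.045,-0.93,0],[-0.045,-0.93,0]], "twist": [0,0,0,0,0,0,0]}}

```text
clock: 6.4
position: [0.5, 0.0029, 0.1887]
orientation: [0.604, 0.797, -0.002, -0.001]
contact_force: [0.9, 0.6, -1.4]
gripper_width: 0.343
finger_force: 30.0
```

Call:
{"api": "arm_command", "payload": {"jaw": [-1,-1,-1,-1,-1,-1,-1,-1,-1,-1], "slide": [[-0.01,-0.15,0],[-0.02,-0.32,0],[-0.03,-0.5,0],[-0.04,-0.68,0],[-0.045,-0.82,0],[-0.045,-0.9,0],[-0.045,-0.93,0],[-0.045,-0.93,0],[-0.045,-0.93,0],[-0.045,-0.93,0]], "twist": [-0.053,-0.053,-0.053,-0.053,-0.053,-0.053,-0.053,-0.053,-0.053,-0.053]}}

```text
clock: 7.23
position: [0.4918, -0.1774, 0.1899]
orientation: [0.619, 0.786, 0.0, -0.001]
contact_force: [-0.5, 0.5, -1.6]
gripper_width: 0.345
finger_force: 30.0
```

```bash
python3 - <<'E'
from h import *
p=camera_params("wrist");s=get_state();x,y,_,_=s["orientation"];t=s["position"];th=2*np.arctan2(y,x)-np.pi/2;print(t,th,s["contact_force"],s["gripper_width"])
f=grab_frame("wrist");g=grab_frame("scene")
cv2.imwrite("pics/w5f.png",f[:,:,::-1])
c=np.array([.4924,-.1803]);R=np.array([[np.cos(.235),-np.sin(.235)],[np.sin(.235),np.cos(.235)]])
for q in((-.018,.023),(.018,.023),(0,.026)):print(q,proj("wrist",[*(c+R@q),.056],p))
cv2.imwrite("pics/w5.png",cv2.resize(f[140:290,220:420,::-1],None,fx=4,fy=4))
E
```

```text
[ 0.49184062 -0.17741549  0.18993857] 0.23698226567244762 [-0.53947549  0.50017849 -1.58844682] 0.34468278262926566
(-0.018, 0.023) [291.89437844 217.13904533]
(0.018, 0.023) [337.41060078 217.23689584]
(0, 0.026) [314.6602532  213.42202173]
```

View pics/w5.png

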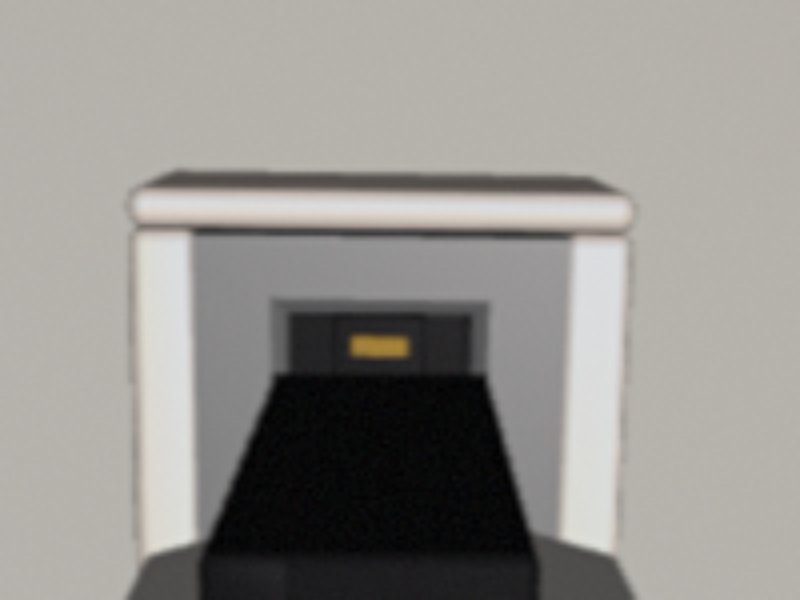

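The bay's inner far corners are at crop (288,315) and (470,315), within about 1.5 px of prediction. The pack's bottom far edge runs from (275,375) to (488,375). I'll compare the two.

```bash
python3 - <<'E'
from h import *
p=camera_params("wrist");s=get_state();t=s["position"];th=.235
R=np.array([[np.cos(th),np.sin(th)],[-np.sin(th),np.cos(th)]])
def T(u,v,z):return (R@(cast("wrist",(220+u/4-.4,140+v/4-.4),z,p)[:2]-t[:2])*1000).round(1)
for z in(.052,.056,.06,.064):print("bay",z,T(288,315,z),T(470,315,z),"outer",T(270,299,z+.003),T(490,299,z+.003))
for z in(.1147,.1207):print("pack",z,T(275,375,z),T(488,375,z))
print("packtop",T(203,555,t[2]+.0197),T(535,555,t[2]+.0197))
E
```

```text
bay 0.052 [-18.5  18.3] [18.  18.4] outer [-21.9  22. ] [21.7 22.1]
bay 0.056 [-18.3  18.9] [17.8 19. ] outer [-21.6  22.6] [21.4 22.7]
bay 0.06 [-18.1  19.6] [17.5 19.7] outer [-21.3  23.2] [21.1 23.3]
bay 0.064 [-17.8  20.2] [17.3 20.3] outer [-21.   23.8] [20.8 23.9]
pack 0.1147 [-16.9  18.6] [17.2 18.7]
pack 0.1207 [-16.4  19.9] [16.8 19.9]
packtop [-17.4  19.9] [15.2 20. ]
```

Call:
{"api": "arm_command", "payload": {"jaw": [-1,-1,-1,-1,-1,-1,-1,-1], "slide": [[0.002,-0.008,-0.05],[0.002,-0.008,-0.12],[0.002,-0.008,-0.19],[0.002,-0.008,-0.24],[0.002,-0.008,-0.26],[0.002,-0.008,-0.26],[0.002,-0.008,-0.26],[0.002,-0.008,-0.26]], "twist": [0,0,0,0,0,0,0,0]}}

```text
clock: 8.0
position: [0.493, -0.181, 0.1391]
orientation: [0.619, 0.785, 0.0, 0.001]
contact_force: [-0.1, 0.3, -1.1]
gripper_width: 0.343
finger_force: 30.0
```

Call:
{"api": "arm_command", "payload": {"jaw": [-1,-1,-1,-1,-1,-1], "slide": [[0,0,-0.015],[0,0,-0.03],[0,0,-0.045],[0,0,-0.06],[0,0,-0.06],[0,0,-0.06]], "twist": [0,0,0,0,0,0]}}

```text
clock: 8.5
position: [0.4933, -0.1796, 0.1315]
orientation: [0.619, 0.785, 0.002, 0.001]
contact_force: [-5.5, 6.7, 27.9]
gripper_width: 0.343
finger_force: 30.0
```

Contact came early, with the force pushing towards +y and −x. That matches the TCP having settled about 2 mm further −y than I measured before the correction. I'll back off, shift and retry.

Call:
{"api": "arm_command", "payload": {"jaw": [-1,-1,-1,-1,-1], "slide": [[0,0,0.05],[-0.004,0.009,0.06],[-0.004,0.009,0.06],[-0.004,0.009,0.06],[-0.004,0.009,0.06]], "twist": [0,0,0,0,0]}}

```text
clock: 8.92
position: [0.4913, -0.1789, 0.1377]
orientation: [0.619, 0.785, -0.0, -0.001]
contact_force: [-0.1, 0.4, -2.2]
gripper_width: 0.341
finger_force: 30.0
```

```bash
python3 - <<'E'
from h import *
p=camera_params("wrist");s=get_state();x,y,_,_=s["orientation"];t=s["position"];th=2*np.arctan2(y,x)-np.pi/2;print(t,th,s["contact_force"],s["ft_torque"])
f=grab_frame("wrist");g=grab_frame("scene")
a=cv2.resize(f[140:290,240:390,::-1],(600,600));cv2.imwrite("pics/w6.png",a)
for z in(.056,):
  for q in((-.018,.023),(.018,.023)):
    R=np.array([[np.cos(.235),-np.sin(.235)],[np.sin(.235),np.cos(.235)]]);print(proj("wrist",[*(np.array([.4924,-.1803])+R@q),z],p))
E
```

```text
[ 0.49126627 -0.17887927  0.13766379] 0.23566623763597438 [-0.0890736   0.36494827 -2.15275392] [-0.02243177 -0.10250072  0.0264995 ]
[288.45815502 227.46312597]
[343.47577757 227.51746827]
```

View pics/w6.png

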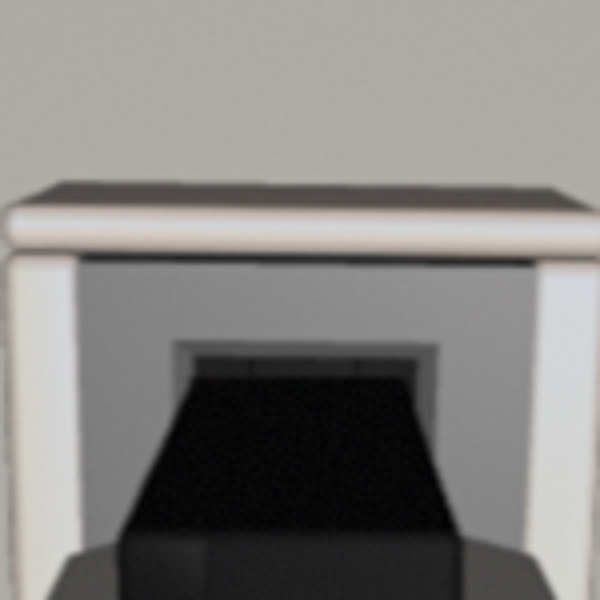

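The view shows the pack's bottom edge spanning crop columns 193–408 against the bay at 193–418, so the pack is about 0.6 mm towards −x. I'll check y numerically.

```bash
python3 - <<'E'
from h import *
p=camera_params("wrist");s=get_state();t=s["position"];th=.235;print(t)
R=np.array([[np.cos(th),np.sin(th)],[-np.sin(th),np.cos(th)]])
def T(u,v,z):return (R@(cast("wrist",(240+u/4-.4,140+v/4-.4),z,p)[:2]-t[:2])*1000).round(1)
for z in(.054,.057,.06):print("bay",z,T(193,357,z),T(418,357,z),"outer",T(174,341,z+.003),T(439,341,z+.003))
z=t[2]-.0753+.006;print("pack",z,T(193,378,z),T(408,378,z))
E
```

```text
[ 0.49129749 -0.17889017  0.13762308]
bay 0.054 [-17.8  20.1] [19.4 20.1] outer [-20.6  23.3] [22.5 23.3]
bay 0.057 [-17.6  20.6] [19.1 20.7] outer [-20.4  23.8] [22.2 23.9]
bay 0.06 [-17.3  21.2] [18.9 21.2] outer [-20.1  24.4] [21.9 24.4]
pack 0.06832308331321416 [-16.8  19.5] [16.7 19.5]
```

Call:
{"api": "arm_command", "payload": {"jaw": [-1,-1,-1,-1], "slide": [[0.0035,0.003,0],[0.0035,0.003,0],[0.0035,0.003,0],[0.0035,0.003,0]], "twist": [0,0,0,0]}}

```text
clock: 9.35
position: [0.4924, -0.1784, 0.1383]
orientation: [0.619, 0.785, -0.0, -0.0]
contact_force: [-0.9, 0.1, -1.2]
gripper_width: 0.342
finger_force: 30.0
```

Call:
{"api": "arm_command", "payload": {"jaw": [-1,-1,-1,-1,-1,-1], "slide": [[0,0,-0.02],[0,0,-0.035],[0,0,-0.05],[0,0,-0.06],[0,0,-0.06],[0,0,-0.06]], "twist": [0,0,0,0,0,0]}}

```text
clock: 9.85
position: [0.4922, -0.1783, 0.1263]
orientation: [0.619, 0.785, -0.0, -0.0]
contact_force: [-0.8, -1.3, -2.0]
gripper_width: 0.342
finger_force: 30.0
```

It entered freely. I'll continue down.

Call:
{"api": "arm_command", "payload": {"jaw": [-1,-1,-1,-1,-1,-1,-1], "slide": [[0,0,-0.015],[0,0,-0.03],[0,0,-0.045],[0,0,-0.06],[0,0,-0.075],[0,0,-0.075],[0,0,-0.075]], "twist": [0,0,0,0,0,0,0]}}

```text
clock: 10.43
position: [0.4922, -0.1782, 0.1112]
orientation: [0.619, 0.785, -0.0, -0.0]
contact_force: [0.5, 0.7, -1.5]
gripper_width: 0.341
finger_force: 30.0
```

Call:
{"api": "arm_command", "payload": {"jaw": [-1,-1,-1,-1,-1,-1,-1], "slide": [[0,0,-0.015],[0,0,-0.03],[0,0,-0.045],[0,0,-0.055],[0,0,-0.065],[0,0,-0.065],[0,0,-0.065]], "twist": [0,0,0,0,0,0,0]}}

```text
clock: 11.02
position: [0.4924, -0.1784, 0.0988]
orientation: [0.619, 0.785, 0.0, 0.0]
contact_force: [-1.1, 0.2, 3.1]
gripper_width: 0.343
finger_force: 30.0
```

The sprung contact plate is touched. Now small steps to feel for the floor.

Call:
{"api": "arm_command", "payload": {"jaw": [-1,-1,-1,-1], "slide": [[0,0,-0.005],[0,0,-0.01],[0,0,-0.015],[0,0,-0.015]], "twist": [0,0,0,0]}}

```text
clock: 11.35
position: [0.4924, -0.1785, 0.0956]
orientation: [0.619, 0.785, -0.0, 0.0]
contact_force: [-1.5, -0.3, 4.9]
gripper_width: 0.341
finger_force: 30.0
```

Call:
{"api": "arm_command", "payload": {"jaw": [-1,-1,-1], "slide": [[0,0,-0.005],[0,0,-0.008],[0,0,-0.008]], "twist": [0,0,0]}}

```text
clock: 11.6
position: [0.4925, -0.1787, 0.0944]
orientation: [0.619, 0.785, -0.0, 0.0]
contact_force: [-1.5, -0.6, 6.7]
gripper_width: 0.341
finger_force: 30.0
```

Call:
{"api": "arm_command", "payload": {"jaw": [-1,-1,-1], "slide": [[0,0,-0.005],[0,0,-0.01],[0,0,-0.01]], "twist": [0,0,0]}}

```text
clock: 11.85
position: [0.4929, -0.1795, 0.0939]
orientation: [0.619, 0.786, -0.001, 0.001]
contact_force: [-3.3, -1.3, 15.2]
gripper_width: 0.343
finger_force: 30.0
```

The floor is reached at 15 N. I'll let go here.

Call:
{"api": "arm_command", "payload": {"jaw": [0.25,0.25,0.25,0.25,0.25], "slide": [[0,0,0],[0,0,0],[0,0,0.005],[0,0,0.005],[0,0,0.005]], "twist": [0,0,0,0,0]}}

```text
clock: 12.27
position: [0.4926, -0.1782, 0.0925]
orientation: [0.619, 0.785, 0.0, 0.0]
contact_force: [0.4, -0.4, -0.0]
gripper_width: 0.62
finger_force: 0.0
```

Call:
{"api": "arm_command", "payload": {"jaw": [0.3,0.3,0.3,0.3,0.3,0.3,0.3], "slide": [[0,0,0.05],[0,0,0.15],[0,0,0.3],[0,0,0.45],[0,0,0.5],[0,0,0.5],[0,0,0.5]], "twist": [0,0,0,0,0,0,0]}}

```text
clock: 12.85
position: [0.4923, -0.1782, 0.1929]
orientation: [0.619, 0.785, 0.0, 0.0]
contact_force: [-0.9, 0.8, -0.2]
gripper_width: 0.652
finger_force: 0.0
```

```bash
python3 - <<'E'
from h import *
s=get_state();t=s["position"];print(t,s["contact_force"])
p=camera_params("wrist");f=grab_frame("wrist");cv2.imwrite("pics/w7f.png",f[:,:,::-1])
cv2.imwrite("pics/w7.png",cv2.resize(f[150:300,220:420,::-1],None,fx=4,fy=4))
g=cv2.cvtColor(f,cv2.COLOR_RGB2GRAY)
E
```

```text
[ 0.49230195 -0.17822849  0.1928919 ] [-0.85221449  0.75422839 -0.19180311]
```

View pics/w7.png

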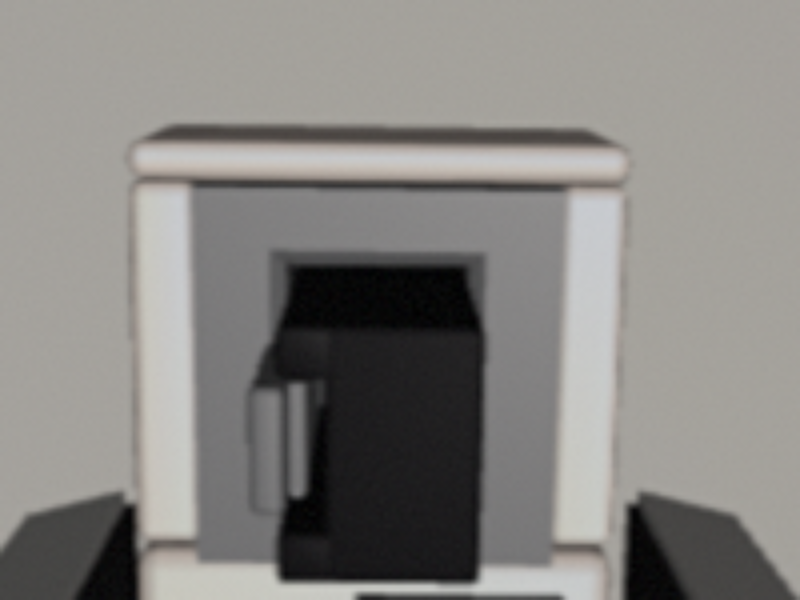

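The pack sits in the bay with its tab fully out (crop 250–310). To confirm it is latched, I'll close the fingers and press gently on its top, which also measures its height.

Call:
{"api": "arm_command", "payload": {"jaw": [-1,-1,-1,-1,-1,-1,-1,-1,-1], "slide": [[0,-0.005,0],[0,-0.005,0],[0,-0.005,0],[0,-0.005,-0.05],[0,-0.005,-0.15],[0,-0.005,-0.22],[0,-0.005,-0.26],[0,-0.005,-0.26],[0,-0.005,-0.26]], "twist": [0,0,0,0,0,0,0,0,0]}}

```text
clock: 13.65
position: [0.4923, -0.1793, 0.1405]
orientation: [0.619, 0.785, -0.0, -0.0]
contact_force: [0.5, -0.2, -0.1]
gripper_width: 0.05
finger_force: 0.0
```

Call:
{"api": "arm_command", "payload": {"jaw": [-1,-1,-1,-1,-1], "slide": [[0,0,-0.01],[0,0,-0.02],[0,0,-0.03],[0,0,-0.03],[0,0,-0.03]], "twist": [0,0,0,0,0]}}

```text
clock: 14.07
position: [0.4935, -0.1797, 0.1361]
orientation: [0.619, 0.785, 0.001, 0.002]
contact_force: [-0.4, 0.8, 4.8]
gripper_width: 0.002
finger_force: 2.5
```

Call:
{"api": "arm_command", "payload": {"jaw": [-1,-1,-1,-1], "slide": [[0,0,-0.005],[0,0,-0.01],[0,0,-0.015],[0,0,-0.015]], "twist": [0,0,0,0]}}

```text
clock: 14.4
position: [0.4951, -0.1796, 0.1356]
orientation: [0.619, 0.785, 0.002, 0.003]
contact_force: [0.5, 2.6, 16.7]
gripper_width: 0.009
finger_force: 8.4
```

```bash
python3 - <<'E'
from h import *
p=camera_params("wrist");s=get_state();x,y,_,_=s["orientation"];t=s["position"];th=2*np.arctan2(y,x)-np.pi/2
R=np.array([[np.cos(th),-np.sin(th)],[np.sin(th),np.cos(th)]])
print(t,s["contact_force"],s["ft_torque"])
for yy in(.019,.020,.0205,):
  for h in(.0197,.0217,.0237):
    a=proj("wrist",[*(t[:2]+R@[-.0162,yy]),t[2]+h],p);b=proj("wrist",[*(t[:2]+R@[.0162,yy]),t[2]+h],p);print(yy,h,a.round(1),b.round(1))
for n in("w4f","w5f","w6"):
    f=cv2.imread(f"pics/{n}.png",0)
    print(n,f[520:560,300].tolist() if n=="w6" else f[265:290,315].tolist())
f=grab_frame("wrist");g=grab_frame("scene");cv2.imwrite("pics/w8.png",f[:,:,::-1])
E
```

```text
[ 0.49505229 -0.17955919  0.13556072] [ 0.47301788  2.63371005 16.72723112] [ 0.57851328 -0.07305574  0.0335606 ]
0.019 0.0197 [273.7 280.9] [356.2 280.7]
0.019 0.0217 [273.1 282.6] [356.7 282.4]
0.019 0.0237 [272.6 284.3] [357.4 284.1]
0.02 0.0197 [273.6 278.5] [356.2 278.3]
0.02 0.0217 [273.1 280.1] [356.8 280. ]
0.02 0.0237 [272.5 281.8] [357.4 281.7]
0.0205 0.0197 [273.6 277.3] [356.3 277.1]
0.0205 0.0217 [273.  278.9] [356.8 278.7]
0.0205 0.0237 [272.5 280.6] [357.5 280.4]
w4f [2, 14, 9, 7, 15, 14, 14, 11, 11, 5, 9, 8, 11, 17, 25, 32, 34, 33, 36, 36, 35, 35, 36, 35, 36]
w5f [7, 4, 6, 4, 7, 8, 9, 4, 7, 9, 2, 9, 11, 16, 20, 25, 26, 28, 27, 30, 29, 27, 28, 29, 28]
w6 [6, 7, 7, 8, 8, 8, 9, 10, 11, 12, 12, 13, 14, 16, 17, 18, 20, 22, 23, 24, 25, 26, 27, 28, 29, 30, 31, 31, 31, 31, 31, 30, 30, 30, 30, 30, 31, 31, 31, 31]
```

Pressing bottoms out hard at top ≈ 0.1166 m. That fits floor contact: the earlier rim touch had slid the pack about 3 mm up in the grip. I'll retract and look once more.

Call:
{"api": "arm_command", "payload": {"jaw": [-1,-1,-1,-1,-1,-1,-1], "slide": [[0,0,0.02],[0,0,0.05],[0,0,0.15],[0,0,0.3],[0,0,0.32],[0,0,0.32],[0,0,0.32]], "twist": [0,0,0,0,0,0,0]}}

```text
clock: 15.08
position: [0.4919, -0.1792, 0.1954]
orientation: [0.619, 0.785, -0.0, -0.0]
contact_force: [-0.5, 0.8, -0.4]
gripper_width: 0.007
finger_force: 0.0
```

```bash
python3 - <<'E'
from h import *
s=get_state();t=s["position"];print(t,s["contact_force"])
p=camera_params("wrist");f=grab_frame("wrist")
d=cv2.absdiff(f[:,:,::-1],cv2.imread("pics/w7f.png"))[150:260,220:420].mean();print(d)
a=cv2.resize(f[150:300,240:400,::-1],None,fx=4,fy=4)
cv2.imwrite("pics/w9.png",a)
E
```

```text
[ 0.49189648 -0.17923097  0.19537207] [-0.49496132  0.76473208 -0.3992776 ]
10.152969696969697
```

View pics/w9.png

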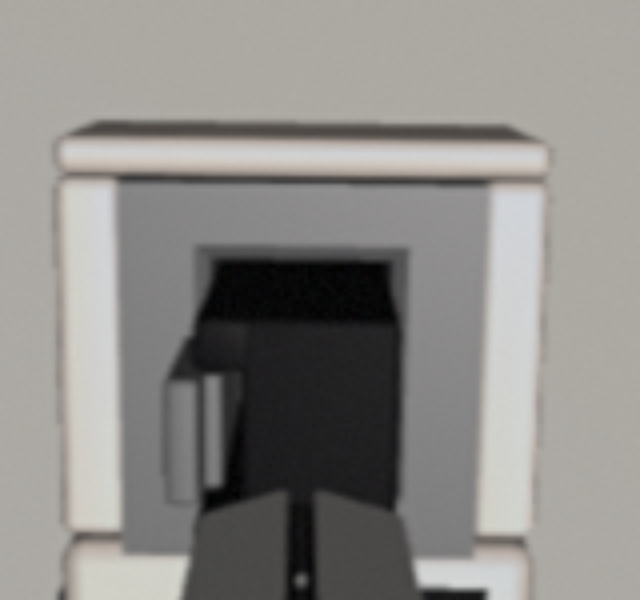

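The pack is home with its tab fully out on the lip side, and the gripper is clear of it. I'll hand it in.

```bash
python3 -c "
from cell import *
print(finish_job())"
```

```text
the job is handed in; nothing more can be done
None
```

I moved the pack from the charger into the logger and handed the job in at about 15 s: it is fully home, its tab is out on the lip side in the last picture, and the gripper is clear; on the first try the pack caught the bay rim at about 28 N and slid about 3 mm up in the grip, but went in freely on the second.

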